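# Lay out the stain bottle at the microscope bench

### The job

Get the staining place ready: first put the small steel dish down in the middle of the white tile and let go of it, then stand the small dropper bottle upright in the middle of that dish. Do not knock the bottle over, and leave the tall dropper bottle where it stands.

Things in the scene. Friction and masses are not known exactly. Their poses are not given: they have to be found in the camera images.
- dish_mid (a point): The small round steel dish, open at the top, with straight upright sides: 64 mm outside diameter, 20 mm high, wall 3 mm, floor 4 mm thick (inside diameter 58 mm, 16 mm deep), about 80 g. The point is on its axis half-way up (10 mm above its underside); z is up along the axis. It starts upright on the bench (z = 0). The other, wider steel dish (100 mm across, 14 mm high) is not wanted.
- bottle_mid (a point): The small amber dropper bottle with black collar and rubber teat: round, straight glass sides 30 mm in diameter from the foot up to 56 mm, 92 mm high over all, about 70 g. The point is on its axis half-way up (46 mm above its foot, on the straight glass); z is up along the axis. It starts upright on the bench.
- tile: The square white tile, 140 x 140 mm and 8 mm thick, fixed flat on the bench. The origin is the centre of its underside on the bench (its top is 8 mm higher); x and y run along its edges, z up. Nothing stands on it at the start.
- tall_mid (a point): The tall amber dropper bottle, same shape but larger: 48 mm in diameter, 128 mm high over all; to be left where it stands. The point is on its axis half-way up (64 mm above its foot); z is up. The places of the bottles, the dishes and a beaker are swapped about around the tile; neighbours along the robot's x direction stand at least 100 mm apart, centre to centre.
Not all that is in view belongs to the job. Leave any green look-alike of the part that bears bottle_mid alone.

How it is judged:
By the outcome, as a careful person would: the job done as asked, in the order asked, and still so for the second after the job is handed in, with the robot touching nothing.
It also fails if it takes over 64 s, if anything falls off the work surface, if the arm or the gripper's body presses on something with over 40 N, if the wrist force passes 120 N, or if a joint passes its speed limit or range.

### The arm

A 6-joint arm with a two-finger parallel gripper is mounted at the origin on the work surface. World frame = base frame: x ahead of the robot, y to its left, z up, the work surface at z = 0. Lengths are in mm, angles in rad, forces in N, time in s.
With the tool pointing down it reaches from about 350 to 975 mm from the base axis. Payload 4.9 kg.
Tool frame: the origin (TCP) lies on the mounting face of the last link; the fingertips stand 173 mm ahead of it and the grasp point (between the pads) lies 155 mm ahead of it (r.finger_overhang is the distance from the TCP to the fingertips, in mm); y points along the fingers, z is the direction in which the jaws open and shut, and the axes are right-handed (so a half turn about y gives the same grasp; the last joint's range is limited). The gripper opens to 85 mm and grips with 20 to 120 N. Pads are 22 mm wide; open, the fingers measure 114 mm over their backs; the gripper's body (76 mm by 85 mm) begins 54 mm behind the grasp point. The pads swing forward as they close: fully open they stand 13 mm farther back than shut.
Start: joints at [1.214, 0.053, 1.613, -0, 1.476, -0.119], TCP at [147.219, 607.396, 404.704] pointing down, gripper open.
Joint ranges: [-3.01, 3.01], [-1.01, 2.22], [0.06, 2.58], [-1.02, 4.17], [0.09, 2.62], [-3.14, 3.14]. Speed limits (rad/s): [2.57, 2.57, 3.14, 3.14, 3.14, 3.14].

### API

Orientations are given as a rotation vector (axis times angle).
In Python, from bench import r, capture, camera_model, finish_job gives the robot as it stands.
- The arm moves only by the tool move_arm, never from a script. Its argument "increments" is a list of rows, each a list of 5 numbers: the opening in per cent of the stroke, from 0 (shut) to 100 (fully open), then the shift along the tool's x, y, z in cm, then the turn about the tool's y in degrees. In form: [[jaw, x, y, z, roll], ...]. A call has exactly 10 rows; each row is the pose to reach, as a shift and turn from the pose measured when the call began, along the tool's axes at that moment; what a row does not reach only later rows make up. A row lasts 1/8 s, in which the tool goes at most 62.5 mm and 10.7 degrees, less where a joint would pass 70% of its speed; a pose out of reach is approached as far as the arm can. A call with a gripper value outside its range is refused whole. The fingers move at their own pace and stop on an object; "grip_force" is the grip in N (left out, the last holds). Time passes only in rows, so rows that repeat a pose let the fingers close, or fill a call up. It gives the time, the measured TCP pose, the force and the opening at its end, in the units of the state.
- r.observe(): the state, without advancing time (a new reading comes with each control period).
- capture(name): name is "scene" or "top" or "wrist"; returns (picture, depth): 400x640x3 uint8, red, green, blue; 400x640 float32, mm along the optical axis (not along the pixel's ray), 0 where there is no reading.
- camera_model(name): a dict with "fx", "fy", "cx", "cy" (pixels), "T" (4x4, takes a point from camera to world coordinates); the wrist camera has in their place "hand_eye" (4x4, takes a point from camera to tool coordinates, whose origin is the TCP and whose axes are the tool frame's). Camera axes: x right, y up, looking along -z (the intrinsics and any distortion apply to the point x, -y, -z); pixel columns grow to the right and rows downward; lengths in mm; the calibration is good to about 2 mm. The wrist camera is an equidistant fisheye: a pixel r from the principal point sees the ray r / f radians off the axis. A picture is of the moment at which its call begins: read the wrist's pose just before it. camera_model takes no time and is no camera call.
- finish_job(): hands the job in, once; it reports no verdict.
The state is a dict: "clock": time; "qpos": joint angles; "dq": joint speeds; "effort": joint torques, N m; "tcp_pos": TCP position; "eef_rot": TCP orientation; "contact_force": force on the tool from outside, world axes, zero at the start; "ft_torque": the same for the moment, N m; "gripper_width": opening from 0.0 (shut) to 1.0 (fully open).
Only numpy, scipy, OpenCV 4.12 (cv2) and the standard library are available. Lean on these libraries where they do the work, as an engineer would, in place of code of your own. Each camera call takes 0.05 s, during which the arm holds its last target.

## Working session

There is one attempt and no reset: what is moved stays moved. The work goes in short steps, Python scripts to look and compute and a tool call to move; the robot and the scene stay as the last step left them, time stands still between calls to the robot, and variables do not carry over. Pictures are saved under pics/ and viewed, and the job is handed in when it is done.

Besides the shell and the picture viewer there is one more tool, called after ">>>" in YAML: its name, and indented under it one key for each argument. move_arm: Moves the arm, as the interface text tells. Its arguments: {"type":"object","properties":{"increments":{"type":"array","items":{"type":"array","items":{"type":"number"}}},"grip_force":{"type":"number"}},"required":["increments"]}

```bash
ls; mkdir -p pics
python3 - <<'E'
from bench import r, capture, camera_model, finish_job
import cv2,numpy as np
print(r.observe())
for n in ["scene","top","wrist"]:
    print(n,camera_model(n))
for n in ["scene","top"]:
    p,d=capture(n); cv2.imwrite(f"pics/{n}0.png",p[:,:,::-1]); np.savez(f"{n}0.npz",p=p,d=d)
print(r.observe()['clock'])
E
```

```text
pics
{'clock': 0.0, 'qpos': array([ 1.21398691e+00,  5.33643321e-02,  1.61429849e+00, -2.04046187e-05,
        1.47600205e+00, -1.18961122e-01]), 'dq': array([ 4.40299430e-05,  1.12235267e-03, -1.06868723e-03, -7.65016660e-05,
       -2.15768951e-04,  1.35067443e-03]), 'effort': array([ 1.42655179e-03, -3.93664885e+01, -3.70186830e+01,  2.26384765e-05,
        7.02455000e-03, -8.39471255e-06]), 'tcp_pos': array([147.1409631 , 607.15587013, 403.45533128]), 'eef_rot': array([-1.56473948,  0.18714499, -0.18640733]), 'contact_force': array([-0.01629115,  0.50175175, -0.18221369]), 'ft_torque': array([-0.05114033,  0.02787476, -0.01911243]), 'gripper_width': 0.9990685001835939}
scene {'fx': 460.51672908941896, 'fy': 460.51672908941896, 'cx': 322.27744323692485, 'cy': 204.0427923721884, 'T': array([[ 1.02410993e-01, -6.19796529e-01,  7.78051574e-01,
         1.35222316e+03],
       [ 9.94541151e-01,  7.95203236e-02, -6.75604654e-02,
        -7.31373665e+01],
       [-1.99971710e-02,  7.80723242e-01,  6.24556909e-01,
         7.04176970e+02],
       [ 0.00000000e+00,  0.00000000e+00,  0.000
[... 259 characters left out ...]
  6.77597354e-03,  5.51000806e-03,
        -1.74685404e+01],
       [ 6.63418706e-03,  1.79024544e-01,  9.83822240e-01,
         8.82370540e+02],
       [ 0.00000000e+00,  0.00000000e+00,  0.00000000e+00,
         1.00000000e+00]])}
wrist {'fx': 309.70691628693146, 'fy': 309.70691628693146, 'cx': 319.6299355989841, 'cy': 197.37688167757125, 'hand_eye': array([[-7.85052153e-04, -9.58113956e-01, -2.86386159e-01,
        -7.36251205e+01],
       [ 8.31785428e-05,  2.86386183e-01, -9.58114266e-01,
         3.03565863e+01],
       [ 9.99999688e-01, -7.75990850e-04, -1.45133567e-04,
         4.13133613e-02],
       [ 0.00000000e+00,  0.00000000e+00,  0.00000000e+00,
         1.00000000e+00]])}
0.1
```

View pics/scene0.png

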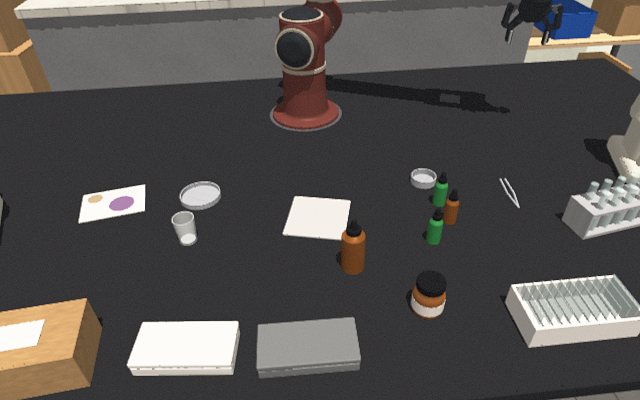

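View pics/top0.png

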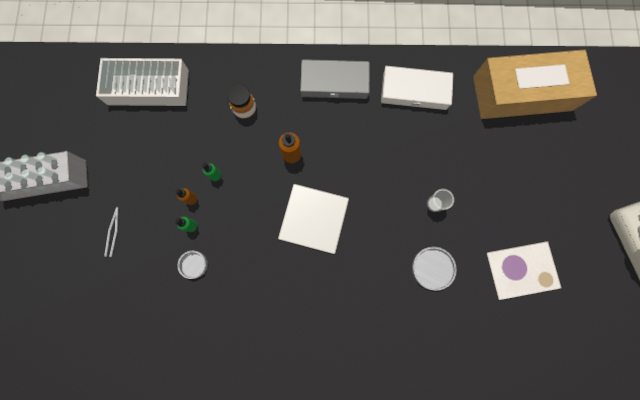

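The top view shows the small dish at about (192,265), the tile at (314,219), and the small amber bottle at (187,197). There is a green look-alike on each side of the bottle, at (212,172) and (187,225). The tall bottle is at (290,147). Next I measure these positions.

```bash
cat > h.py <<'E'
import numpy as np,cv2
from bench import r, capture, camera_model
from scipy.spatial.transform import Rotation as R
def ray(n,u,v):
    c=camera_model(n);T=c['T']
    d=T[:3,:3]@np.array([(u-c['cx'])/c['fx'],-(v-c['cy'])/c['fy'],-1.0])
    return T[:3,3],d
def onz(n,u,v,z):
    o,d=ray(n,u,v); return o+d*(z-o[2])/d[2]
def proj(n,P):
    c=camera_model(n);T=c['T'];q=T[:3,:3].T@(np.asarray(P)-T[:3,3])
    return c['cx']+c['fx']*q[0]/-q[2], c['cy']-c['fy']*q[1]/-q[2]
def wrays(st,uv):
    c=camera_model('wrist');H=c['hand_eye']
    R0=R.from_rotvec(st['eef_rot']).as_matrix()
    uv=np.atleast_2d(uv).astype(float);x=(uv[:,0]-c['cx'])/c['fx'];y=(uv[:,1]-c['cy'])/c['fy']
    th=np.hypot(x,y);k=np.where(th>1e-9,np.sin(th)/np.maximum(th,1e-9),1)
    d=np.stack([x*k,-y*k,-np.cos(th)],1)
    D=(R0@H[:3,:3]@d.T).T; o=R0@H[:3,3]+st['tcp_pos']
    return o,D
def wonz(st,uv,z):
    o,D=wrays(st,uv); return o+D*((z-o[2])/D[:,2])[:,None]
def tool(st,P):
    "point in tool axes relative to TCP, mm"
    return R.from_rotvec(st['eef_rot']).as_matrix().T@(np.asarray(P)-st['tcp_pos'])
E
python3 - <<'E'
from h import *
print(R.from_rotvec(r.observe()['eef_rot']).as_matrix().round(3))
for n in ["scene","top"]:
    p=np.load(n+"0.npz")['p'];d=np.load(n+"0.npz")['d']
    hsv=cv2.cvtColor(p,cv2.COLOR_RGB2HSV)
    def comps(m,z,nm,amin=40):
        k,l,s,c=cv2.connectedComponentsWithStats(m.astype(np.uint8))
        for i in range(1,k):
            if amin<s[i,4]<8000: print(n,nm,s[i],c[i].round(1),onz(n,*c[i],z).round(1))
    H,S,V=cv2.split(hsv)
    comps((H>5)&(H<20)&(S>150)&(V>50),28,"amber")
    comps((H>50)&(H<80)&(S>150)&(V>50),28,"green")
    g=p.min(2)
    m=(g>150)
    cs,_=cv2.findContours(m.astype(np.uint8),cv2.RETR_EXTERNAL,cv2.CHAIN_APPROX_NONE)
    for c in cs:
        if cv2.contourArea(c)>1200 and cv2.contourArea(c)<8000:
            rc=cv2.minAreaRect(c); ap=cv2.approxPolyDP(c,6,True)[:,0]
            if len(ap)==4:
                P=np.array([onz(n,*q,8) for q in ap]); print(n,"quad",ap.tolist(),P.mean(0).round(1),np.linalg.norm(P-np.roll(P,1,0),axis=1).round(0),P[:,:2].round(0).tolist())
    # dish outer contour
    box=(160,240,60,50) if n=="top" else (400,160,48,36)
    x,y,w,h=box
    m=(p[y:y+h,x:x+w].max(2)>60)&(S[y:y+h,x:x+w]<60)
    k,l,s,c=cv2.connectedComponentsWithStats(m.astype(np.uint8));i=1+s[1:,4].argmax()
    print(n,"dish",s[i],c[i]+[x,y],onz(n,*(c[i]+[x,y]),15).round(1))
    cv2.imwrite(f"pics/crop_{n}.png",cv2.resize(p[y-100:y+60,max(x-40,0):x+130,::-1],None,fx=4,fy=3.75,interpolation=cv2.INTER_CUBIC)[:600])
E
```

```text
[[ 0.972 -0.001  0.236]
 [-0.236 -0.002  0.972]
 [-0.    -1.    -0.002]]
scene amber [443 199  16  26 300] [450.4 211.5] [574.3 287.6  28. ]
scene amber [341 230  25  45 876] [352.7 252.9] [679.  46.  28.]
scene amber [413 285  33  23 330] [427.9 298.7] [815.3 165.9  28. ]
scene green [433 184  15  22 129] [440.2 196. ] [515.3 282.   28. ]
scene green [427 220  16  24 142] [434.8 233.1] [641.  231.4  28. ]
scene quad [[353, 318], [259, 325], [257, 367], [359, 359]] [867.5 -64.    8. ] [ 86. 173.  85. 173.] [[827.0, 24.0], [822.0, -149.0], [908.0, -152.0], [913.0, 21.0]]
scene quad [[294, 197], [283, 234], [340, 239], [349, 200]] [529.9 -15.9   8. ] [136. 136. 129. 141.] [[448.0, -64.0], [581.0, -96.0], [613.0, 28.0], [478.0, 69.0]]
scene quad [[144, 184], [84, 195], [78, 221], [144, 210]] [ 410.9 -510.1    8. ] [112. 146. 105. 149.] [[343.0, -448.0], [372.0, -591.0], [475.0, -575.0], [453.0, -427.0]]
scene dish [ 10   8  27  22 490] [422.97959184 178.02857143] [420.5 268.1  15. ]
top amber [230  94  23  19 140] [243.3 106.2] [804.7 164.7  28. ]
top amber [279 133  22  30 394] [290.3 
[... 428 characters left out ...]
], [333, 253], [348, 199]] [527.8 -11.4   8. ] [137. 137. 136. 136.] [[612.0, 36.0], [479.0, 72.0], [445.0, -59.0], [575.0, -96.0]]
top quad [[385, 67], [383, 97], [451, 103], [452, 73]] [ 876.7 -278.5    8. ] [175.  84. 175.  84.] [[926.0, -195.0], [842.0, -188.0], [827.0, -362.0], [911.0, -369.0]]
top quad [[302, 63], [302, 90], [367, 91], [367, 62]] [898.4 -63.5   8. ] [170.  76. 167.  82.] [[936.0, 21.0], [860.0, 20.0], [858.0, -147.0], [940.0, -148.0]]
top quad [[100, 59], [97, 96], [178, 96], [180, 59]] [891.1 441.5   8. ] [208. 103. 206. 104.] [[942.0, 547.0], [838.0, 543.0], [840.0, 337.0], [944.0, 339.0]]
top dish [ 17  10  31  29 727] [191.85144429 264.09078404] [416.9 270.7  15. ]
```

Both views agree to 2–4 mm. The dish is at (418,269), the bottle at (573,286), and the tile centre at (528,-12). The green bottles are at (511,281) and (636,231). I'll move above the dish and look with the wrist camera.

>>> move_arm:
  increments:
    - [100,5,0,-4,0]
    - [100,10,0,-8,0]
    - [100,15,2,-12,0]
    - [100,20,4,-16,0]
    - [100,25,6,-20,0]
    - [100,30,8,-24,0]
    - [100,33,8,-26,0]
    - [100,34.3,8,-26.5,0]
    - [100,34.3,8,-26.5,0]
    - [100,34.3,8,-26.5,0]
  grip_force: 30

```text
clock: 1.35
tcp_pos: [417.4, 269.7, 324.1]
eef_rot: [-1.564, 0.186, -0.185]
contact_force: [-0.3, -0.6, -1.1]
gripper_width: 0.999
```

```bash
cat > look.py <<'E'
import sys
from h import *
import pickle
n=sys.argv[1]
st=r.observe(); p,d=capture("wrist")
cv2.imwrite(f"pics/{n}.png",p[:,:,::-1]); pickle.dump((st,p,d),open(n+".pkl","wb"))
print(st['clock'],st['tcp_pos'].round(1),st['gripper_width'],st['contact_force'].round(1)); print(R.from_rotvec(st['eef_rot']).as_matrix().round(3).tolist())
E
python3 look.py w1
```

```text
1.35 [417.4 269.7 324.1] 0.9988793862584836 [-0.3 -0.6 -1.1]
[[0.972, -0.001, 0.234], [-0.234, -0.001, 0.972], [-0.001, -1.0, -0.001]]
```

View pics/w1.png

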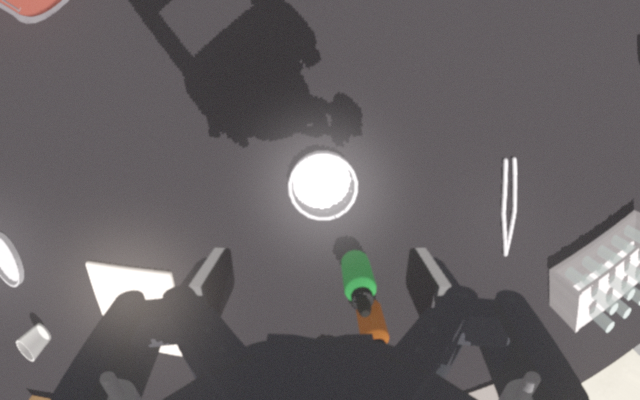

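The wrist picture shows the dish rim as a ring centred near (323,185). The green bottle at (358,275) and the amber one behind it are below.

Run:
```python
from h import *
import pickle
st,p,d=pickle.load(open("w1.pkl","rb"))
# rim: outermost bright
m=((p.min(2)>150)).astype(np.uint8); m[:, :270]=0;m[:,380:]=0;m[:140]=0;m[235:]=0
pts=np.argwhere(m)[:,::-1]; h=cv2.convexHull(pts.astype(np.int32))
print(cv2.fitEllipse(h))
for z in (20,):
    P=wonz(st,h[:,0],z); c,rad=cv2.minEnclosingCircle(P[:,:2].astype(np.float32)); print(z,c,rad)
    A=np.c_[2*P[:,:2],np.ones(len(P))];s=np.linalg.lstsq(A,(P[:,:2]**2).sum(1),rcond=None)[0];print(s[:2],np.sqrt(s[2]+s[:2]@s[:2]))
    print("tool",tool(st,[s[0],s[1],0]))
```

```text
((322.7893981933594, 185.9915313720703), (70.59805297851562, 71.13734436035156), 84.97541046142578)
20 (415.9580383300781, 272.6768798828125) 33.66838836669922
[416.17359832 272.61030889] 33.00551418027999
tool [ -1.69369639 324.12918835   3.03644737]
```

>>> move_arm:
  increments:
    - [100,-0.15,2,0.25,0]
    - [100,-0.15,5,0.25,0]
    - [100,-0.15,8,0.25,0]
    - [100,-0.15,11,0.25,0]
    - [100,-0.15,13,0.25,0]
    - [100,-0.15,14,0.25,0]
    - [100,-0.15,14.5,0.25,0]
    - [100,-0.15,14.8,0.25,0]
    - [100,-0.15,14.8,0.25,0]
    - [100,-0.15,14.8,0.25,0]

```text
clock: 2.65
tcp_pos: [416.6, 272.5, 176.8]
eef_rot: [-1.564, 0.185, -0.186]
contact_force: [0.5, -0.2, -0.5]
gripper_width: 1.002
```

```bash
python3 look.py w2
python3 - <<'E'
from h import *
p,d=capture("scene"); cv2.imwrite("pics/s2.png",cv2.resize(p[100:260,330:540,::-1],None,fx=3.5,fy=3.5))
E
```

```text
2.65 [416.6 272.5 176.8] 1.0024278242046214 [ 0.5 -0.2 -0.5]
[[0.972, 0.0, 0.234], [-0.234, -0.001, 0.972], [0.001, -1.0, -0.001]]
```

View pics/w2.png

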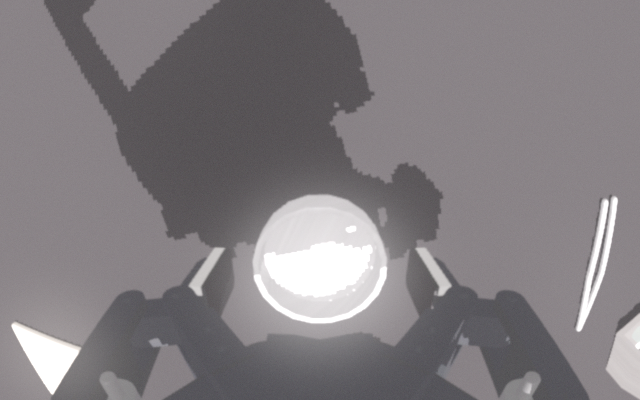

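View pics/s2.png

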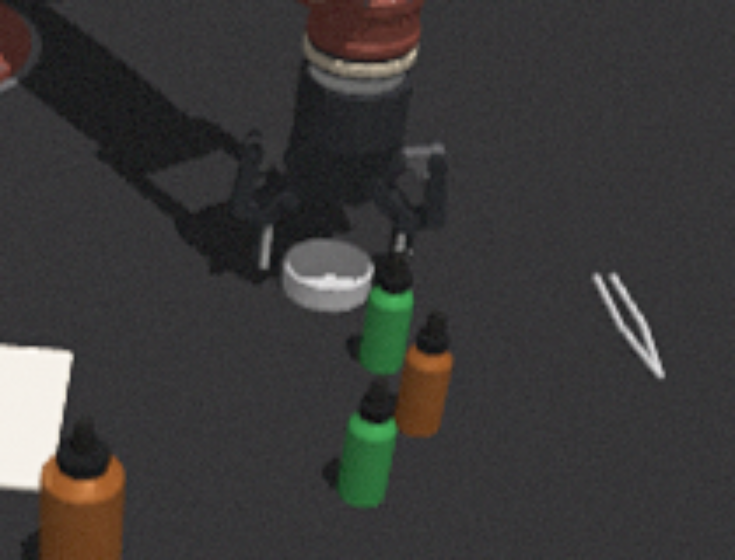

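Run:
```python
from h import *
c=camera_model('wrist');H=c['hand_eye']
import pickle
st,p,d=pickle.load(open("w2.pkl","rb"))
R0=R.from_rotvec(st['eef_rot']).as_matrix()
for uv in [(222,248),(417,248),(190,293),(450,293)]:
    o,D=wrays(st,[uv]);o=H[:3,3];D=R0.T@D[0]
    for z in (42.5,):
        t=(z*np.sign(D[2])-o[2])/D[2]; print(uv,(o+t*D).round(1))
```

```text
(222, 248) [-15.4 148.  -42.5]
(417, 248) [-15.5 147.9  42.5]
(190, 293) [-17.  109.9 -42.5]
(450, 293) [-17.7 109.1  42.5]
```

>>> move_arm:
  increments:
    - [100,0,0.4,0,0]
    - [100,0,0.8,0,0]
    - [100,0,0.8,0,0]
    - [85,0,0.8,0,0]
    - [75,0,0.8,0,0]
    - [70,0,0.8,0,0]
    - [65,0,0.8,0,0]
    - [65,0,0.8,0,0]
    - [65,0,0.8,0,0]
    - [65,0,0.8,0,0]
  grip_force: 40

```text
clock: 4.0
tcp_pos: [416.8, 272.6, 169.3]
eef_rot: [-1.563, 0.184, -0.186]
contact_force: [-1.0, -1.1, 6.0]
gripper_width: 0.736
```

```bash
python3 look.py w3
```

```text
4.0 [416.8 272.6 169.3] 0.7362809652770903 [-1.  -1.1  6. ]
[[0.972, 0.001, 0.234], [-0.234, -0.001, 0.972], [0.001, -1.0, -0.001]]
```

View pics/w3.png

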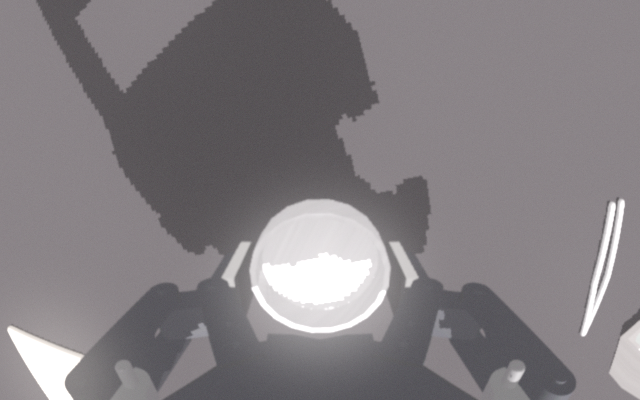

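>>> move_arm:
  increments:
    - [60,0,-1,0,0]
    - [60,0,-3,0,0]
    - [60,0,-6,0,0]
    - [60,1,-8,-2,0]
    - [60,3,-8,-5,0]
    - [60,6,-8,-9,0]
    - [60,9,-8,-13,0]
    - [60,11.5,-8,-17,0]
    - [60,14,-8,-20,0]
    - [60,14,-8,-20,0]

```text
clock: 5.3
tcp_pos: [506.9, 43.5, 249.9]
eef_rot: [-1.563, 0.187, -0.189]
contact_force: [0.3, -0.3, -2.1]
gripper_width: 0.741
```

```bash
python3 look.py w4
```

```text
5.3 [506.9  43.5 249.9] 0.7412741542023168 [ 0.3 -0.3 -2.1]
[[0.971, 0.002, 0.237], [-0.237, -0.001, 0.971], [0.002, -1.0, -0.0]]
```

View pics/w4.png

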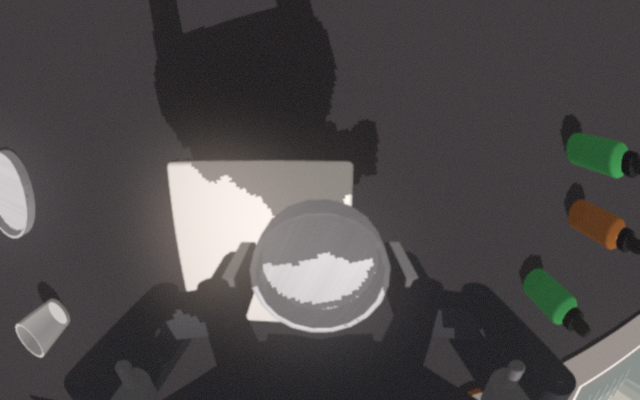

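The wrist picture shows the dish held level, with its rim centred near (320,265). The tile lies below it, with its near corners at about (168,162) and (353,161).

Run:
```python
from h import *
import pickle
st,p,d=pickle.load(open("w4.pkl","rb"))
g=p.min(2)
# edges subpixel: top edge columns 180..340 , left edge rows 175..275
top=[(u,150+int(np.argmax(np.abs(np.diff(g[150:175,u].astype(int)))))+.5) for u in range(180,345,5)]
left=[(155+int(np.argmax(np.abs(np.diff(g[v,155:200].astype(int)))))+.5,v) for v in range(170,275,5)]
right=[(340+int(np.argmax(np.abs(np.diff(g[v,340:365].astype(int)))))+.5,v) for v in range(167,195,3)]
def fit(pts):
    P=wonz(st,np.array(pts),8)[:,:2].astype(np.float32)
    l=cv2.fitLine(P,cv2.DIST_HUBER,0,.01,.01).ravel(); return l
T,L,Rr=map(fit,(top,left,right));print(T,L,Rr)
def inter(a,b):
    s=np.linalg.solve(np.c_[a[:2],-b[:2]],b[2:]-a[2:]);return a[2:]+s[0]*a[:2]
A,B=inter(T,L),inter(T,Rr);print(A,B,np.linalg.norm(A-B))
e=T[:2]/np.linalg.norm(T[:2]); n=np.array([-e[1],e[0]]); n*=np.sign(n[0])
C=(A+B)/2+70*n; print("centre",C,"yaw",np.degrees(np.arctan2(n[1],n[0])))
# dish rim in tool, rim z guess: st tcp -169.3+20
m=np.zeros(g.shape,np.uint8)
S=cv2.cvtColor(p,cv2.COLOR_RGB2HSV)
print("centre tool",tool(st,[*C,8]), "mid top/scene tool", tool(st,[528.5,-13,8]))
zr=st['tcp_pos'][2]-149.3
for uv in [(251,265),(389,265),(320,200),(320,332)]: print(tool(st,wonz(st,[uv],zr)[0]).round(1))
```

```text
[ 2.4260718e-01  9.7012460e-01  4.5718607e+02 -1.7185334e+00] [ 9.6791494e-01 -2.5127816e-01  4.8630978e+02 -7.1078514e+01] [ 9.6591020e-01 -2.5887734e-01  4.9060458e+02  7.1182922e+01]
[442.67358 -59.75022] [476.37112  74.99768] 138.8975
centre [527.4311    -9.358774] yaw -14.04047
centre tool [ 32.09036595 241.96733218 -46.34279541] mid top/scene tool [ 33.99294385 241.97232582 -49.62627887]
[ -6.7 149.3 -30.4]
[ -6.7 149.3  30.9]
[-37.  149.2   0.2]
[ 31.8 149.4   0.3]
```

>>> move_arm:
  increments:
    - [60,1.5,0,-2,0]
    - [60,3,0,-4.2,0]
    - [60,3.3,1,-4.7,0]
    - [60,3.3,3,-4.7,0]
    - [60,3.3,5,-4.7,0]
    - [60,3.3,6,-4.7,0]
    - [60,3.3,6.5,-4.7,0]
    - [60,3.3,6.8,-4.7,0]
    - [60,3.3,6.8,-4.7,0]
    - [60,3.3,6.8,-4.7,0]

```text
clock: 6.6
tcp_pos: [527.6, -8.9, 182.2]
eef_rot: [-1.563, 0.186, -0.188]
contact_force: [-0.1, 0.2, 0.0]
gripper_width: 0.736
```

```bash
python3 look.py w5;  python3 - <<'E'
from h import *
p,d=capture("scene"); cv2.imwrite("pics/s5.png",cv2.resize(p[110:270,240:450,::-1],None,fx=3.5,fy=3.5))
E
```

```text
6.6 [527.6  -8.9 182.2] 0.7360699645992353 [-0.1  0.2  0. ]
[[0.972, 0.002, 0.236], [-0.236, -0.0, 0.972], [0.002, -1.0, -0.0]]
```

View pics/w5.png

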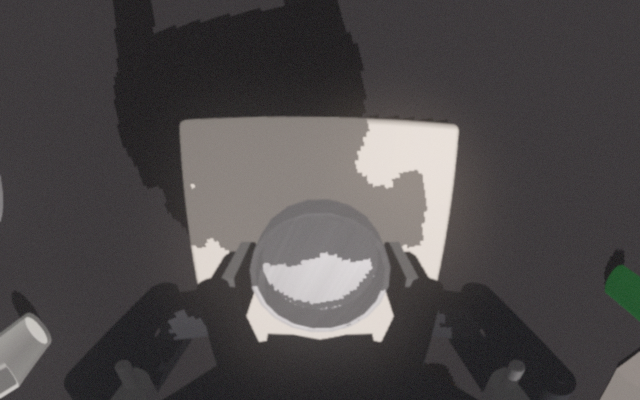

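View pics/s5.png

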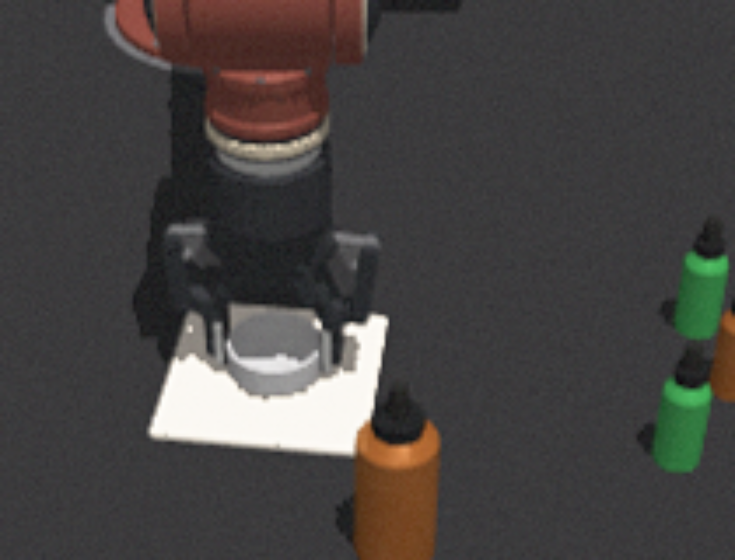

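Run:
```python
from h import *
import pickle
st,p,d=pickle.load(open("w5.pkl","rb"))
for uv in [(181,121),(458,126),(186,200),(452,200),(320,117),(320,340)]: print(uv,tool(st,wonz(st,[uv],8)[0]).round(1))
zr=st['tcp_pos'][2]-149.3
for uv in [(251,262),(389,262),(320,200),(320,331)]: print(tool(st,wonz(st,[uv],zr)[0]).round(1))
# rim near top edge and near base: check other views
g,dd=capture("top"); cv2.imwrite("pics/t5.png",cv2.resize(g[150:270,250:410,::-1],None,fx=5,fy=5))
```

```text
(181, 121) [-69.8 174.1 -68.1]
(458, 126) [-67.4 174.1  68.2]
(186, 200) [-29.2 174.1 -69.2]
(452, 200) [-29.3 174.1  68.6]
(320, 117) [-69.2 174.1   0.2]
(320, 340) [ 60.7 174.3   0.4]
[ -8.2 149.3 -30.3]
[ -8.3 149.3  30.8]
[-37.  149.2   0.2]
[ 31.1 149.4   0.3]
```

View pics/t5.png

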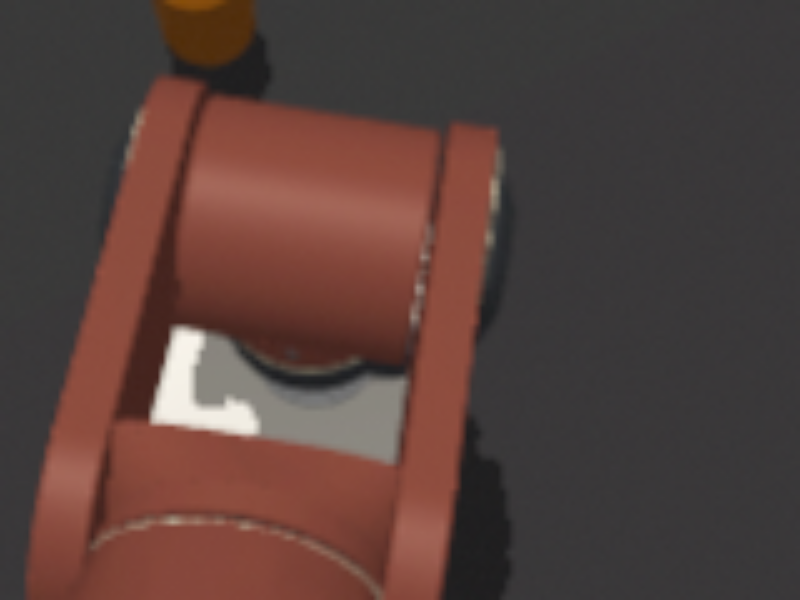

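>>> move_arm:
  increments:
    - [60,0.18,0,0,0]
    - [60,0.18,0.1,0,0]
    - [60,0.18,0.2,0,0]
    - [60,0.18,0.3,0,0]
    - [60,0.18,0.4,0,0]
    - [60,0.18,0.45,0,0]
    - [60,0.18,0.5,0,0]
    - [60,0.18,0.5,0,0]
    - [60,0.18,0.5,0,0]
    - [60,0.18,0.5,0,0]

```text
clock: 8.0
tcp_pos: [529.3, -9.4, 177.3]
eef_rot: [-1.563, 0.186, -0.188]
contact_force: [-1.9, 0.7, 3.3]
gripper_width: 0.74
```

Contact is at the expected height, with 3.3 N upward. Next I release and rise.

>>> move_arm:
  increments:
    - [78,0,0,0,0]
    - [85,0,0,0,0]
    - [95,0,0,0,0]
    - [100,0,0,0,0]
    - [100,0,0,0,0]
    - [100,0,-0.5,0,0]
    - [100,0,-2,0,0]
    - [100,0,-5,0,0]
    - [100,0,-8,0,0]
    - [100,0,-10,0,0]

```text
clock: 9.25
tcp_pos: [529.7, -9.4, 280.5]
eef_rot: [-1.563, 0.183, -0.191]
contact_force: [0.5, 0.0, 0.7]
gripper_width: 1.003
```

```bash
python3 look.py w6
```

```text
9.25 [529.7  -9.4 280.5] 1.0027052582324727 [0.5 0.  0.7]
[[0.972, 0.005, 0.236], [-0.236, -0.001, 0.972], [0.005, -1.0, 0.0]]
```

View pics/w6.png

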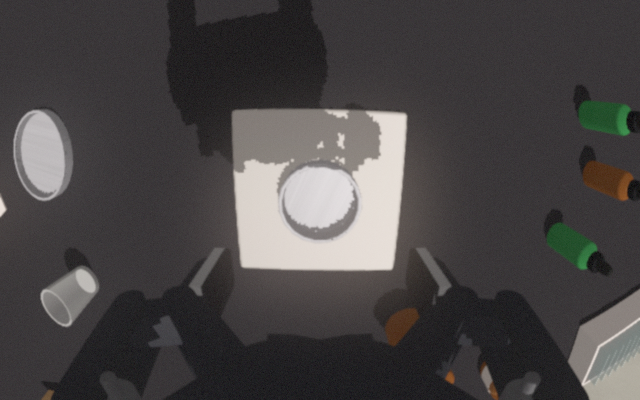

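Run:
```python
from h import *
import pickle
st,p,d=pickle.load(open("w6.pkl","rb"))
C=wonz(st,[(232,110),(406,112),(394,271),(241,269)],8)
print(C.round(1).tolist(),C.mean(0),np.linalg.norm(C-np.roll(C,1,0),axis=1))
zs=wonz(st,[(278,202),(361,202),(320,242)],28);print([tool(st,q).round(1).tolist() for q in zs], tool(st,C.mean(0)))
cv2.imwrite("pics/w6c.png",cv2.resize(p[100:280,220:420,::-1],None,fx=3.3,fy=3.3,interpolation=cv2.INTER_CUBIC))
# lid on dish floor circle
```

```text
[[443.5, -59.7, 8.0], [477.4, 73.6, 8.0], [614.6, 40.4, 8.0], [579.7, -95.6, 8.0]] [528.80752462 -10.29238041   8.        ] [140.90244418 137.57083632 141.19837221 140.36934349]
[[-3.5, 252.5, -31.4], [-3.6, 252.5, 31.4], [29.6, 252.7, 0.4]] [ -2.1113904  272.49326636  -1.13100832]
```

View pics/w6c.png

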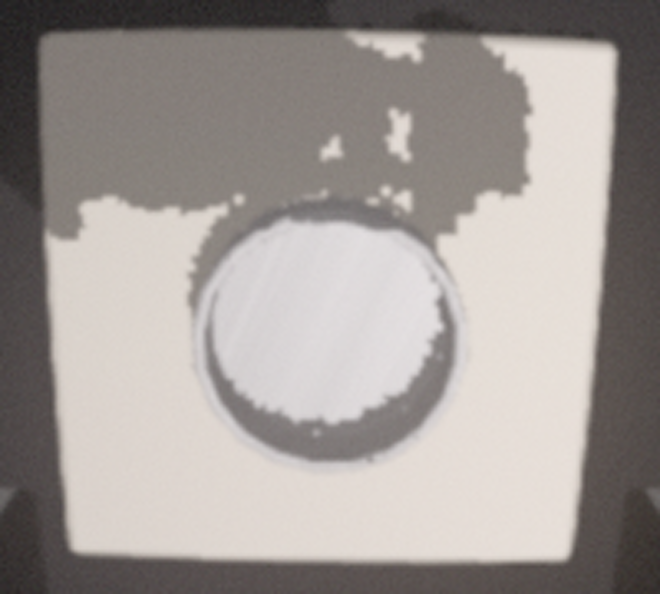

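The dish centre is within about 1 mm of the tile centre and it has been released. Next I move above the small bottle.

>>> move_arm:
  increments:
    - [100,0,-2,3,0]
    - [100,0,-4,7,0]
    - [100,-1,-4,12,0]
    - [100,-1.5,-4,17,0]
    - [100,-2,-4,22,0]
    - [100,-2.7,-4,26,0]
    - [100,-2.7,-4,29,0]
    - [100,-2.7,-4,29.7,0]
    - [100,-2.7,-4,29.7,0]
    - [100,-2.7,-4,29.7,0]

```text
clock: 10.55
tcp_pos: [574.0, 284.6, 323.0]
eef_rot: [-1.564, 0.18, -0.195]
contact_force: [0.4, -0.0, -0.2]
gripper_width: 1.0
```

```bash
python3 look.py w7
```

```text
10.55 [574.  284.6 323. ] 1.0003360838177258 [ 0.4 -0.  -0.2]
[[0.971, 0.009, 0.237], [-0.237, -0.002, 0.972], [0.009, -1.0, 0.0]]
```

View pics/w7.png

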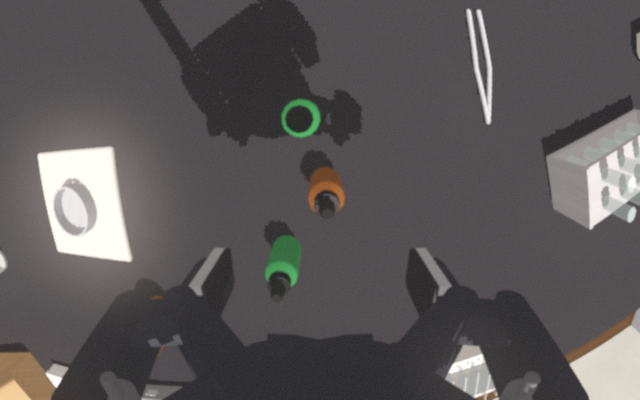

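Run:
```python
from h import *
import pickle
st,p,d=pickle.load(open("w7.pkl","rb"))
hsv=cv2.cvtColor(p,cv2.COLOR_RGB2HSV);H,S,V=cv2.split(hsv)
m=((H>5)&(H<20)&(S>130)&(V>40)).astype(np.uint8);m[:,:300]=0;m[:,355:]=0;m[:160]=0;m[225:]=0
pts=np.argwhere(m)[:,::-1];h=cv2.convexHull(pts.astype(np.int32))[:,0]
print(pts.min(0),pts.max(0))
# silhouette tangents: left/right edges at z~ between; back edge at foot
l=h[h[:,0].argmin()];rr=h[h[:,0].argmax()];t=h[h[:,1].argmin()];b=h[h[:,1].argmax()]
for nm,uv,z in (("l",l,56),("r",rr,56),("foot",t,0),("shoulder",b,56),("shoulder",b,53)): print(nm,uv,z,tool(st,wonz(st,[uv],z)[0]).round(1))
cv2.imwrite("pics/w7c.png",cv2.resize(p[90:310,230:400,::-1],None,fx=3.5,fy=2.7,interpolation=cv2.INTER_CUBIC))
for uv in [(327,211)]: print(tool(st,wonz(st,[uv],92)[0]).round(1))
print(tool(st,[573.8,286.5,0]))
```

```text
[308 167] [344 209]
l [308 199] 56 [ -1.5 267.   -9.2]
r [344 197] 56 [ -3.2 267.   19.5]
foot [325 167] 0 [-16.6 322.9   5.2]
shoulder [313 209] 56 [  6.9 267.1  -5.3]
shoulder [313 209] 53 [  8.  270.1  -5.3]
[ -3.9 231.    5.1]
[ -3.6854053  323.00435564   1.74730295]
```

View pics/w7c.png

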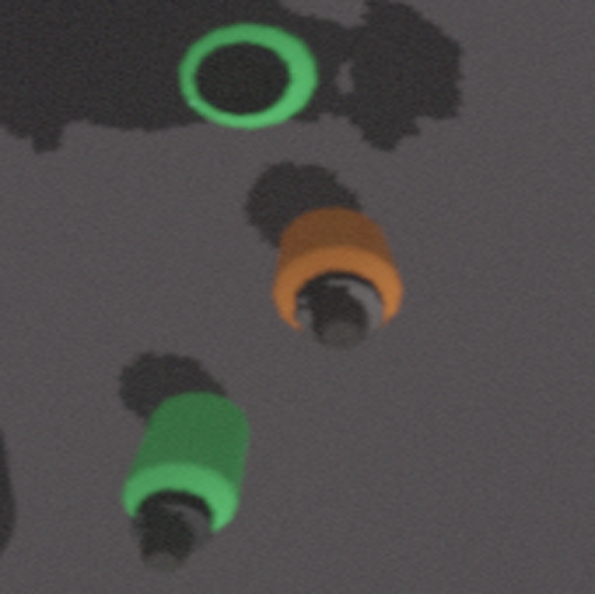

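The bottle axis is at tool (-2.5, +5) mm. The greens are outside the finger paths (about 44 mm sideways to their edges). Next I descend.

>>> move_arm:
  increments:
    - [100,-0.25,1,0.5,0]
    - [100,-0.25,3,0.5,0]
    - [100,-0.25,5.5,0.5,0]
    - [100,-0.25,8,0.5,0]
    - [100,-0.25,10,0.5,0]
    - [100,-0.25,11,0.5,0]
    - [100,-0.25,11.7,0.5,0]
    - [100,-0.25,12.2,0.5,0]
    - [100,-0.25,12.2,0.5,0]
    - [100,-0.25,12.2,0.5,0]

```text
clock: 11.85
tcp_pos: [574.2, 289.9, 201.8]
eef_rot: [-1.563, 0.18, -0.196]
contact_force: [-0.3, -0.4, -0.0]
gripper_width: 1.001
```

```bash
python3 look.py w8;  python3 - <<'E'
from h import *
p,d=capture("scene"); cv2.imwrite("pics/s8.png",cv2.resize(p[110:270,350:560,::-1],None,fx=3.5,fy=3.5))
E
```

```text
11.85 [574.2 289.9 201.8] 1.0006151352780044 [-0.3 -0.4 -0. ]
[[0.971, 0.01, 0.237], [-0.237, -0.002, 0.972], [0.01, -1.0, 0.001]]
```

View pics/w8.png

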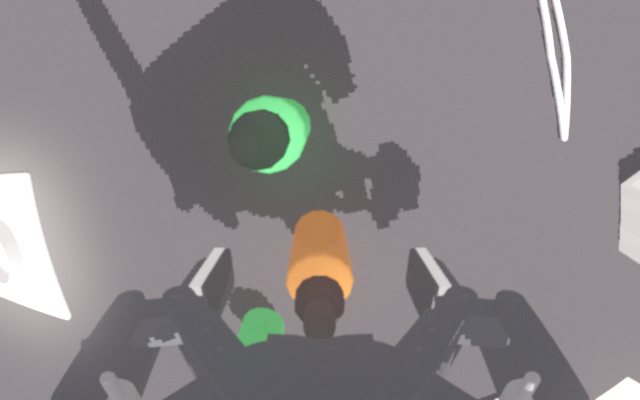

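View pics/s8.png

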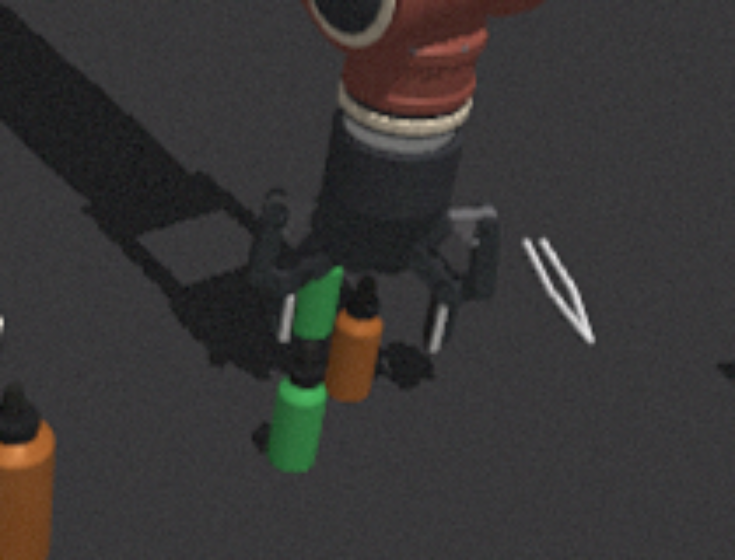

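Run:
```python
from h import *
import pickle
st,p,d=pickle.load(open("w8.pkl","rb"))
for uv,z in [((288,275),54),((352,275),54),((320,212),0),((320,335),92)]: print(uv,tool(st,wonz(st,[uv],z)[0]).round(1))
```

```text
(288, 275) [ -2.9 147.8 -13.8]
(352, 275) [ -2.9 147.8  14.3]
(320, 212) [-13.5 201.7   0.3]
(320, 335) [ -1.8 109.8   0.2]
```

>>> move_arm:
  increments:
    - [80,0,0,0,0]
    - [60,0,0,0,0]
    - [50,0,0,0,0]
    - [42,0,0,0,0]
    - [38,0,0,0,0]
    - [34,0,0,0,0]
    - [30,0,0,0,0]
    - [25,0,0,0,0]
    - [25,0,0,0,0]
    - [25,0,0,0,0]
  grip_force: 40

```text
clock: 13.2
tcp_pos: [574.3, 289.8, 201.9]
eef_rot: [-1.563, 0.18, -0.196]
contact_force: [-0.9, -1.0, 1.7]
gripper_width: 0.335
```

```bash
python3 look.py w9
```

```text
13.2 [574.3 289.8 201.9] 0.33457447021833714 [-0.9 -1.   1.7]
[[0.971, 0.011, 0.237], [-0.237, -0.002, 0.971], [0.011, -1.0, 0.001]]
```

View pics/w9.png

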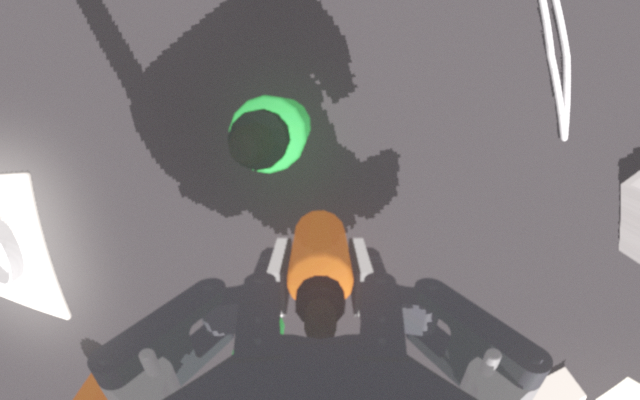

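The grip is at 33.5% opening, about the 30 mm expected. I lift it and carry it over to the dish.

>>> move_arm:
  increments:
    - [25,0,-1,0,0]
    - [25,0,-3,0,0]
    - [25,0,-6,0,0]
    - [25,0,-9,0,0]
    - [25,0,-11,0,0]
    - [25,0,-11.5,-2,0]
    - [25,0.5,-11.5,-5,0]
    - [25,1,-11.5,-8,0]
    - [25,1,-11.5,-10,0]
    - [25,1,-11.5,-10,0]

```text
clock: 14.5
tcp_pos: [558.4, 189.0, 316.1]
eef_rot: [-1.563, 0.182, -0.197]
contact_force: [-1.2, -0.2, -1.0]
gripper_width: 0.337
```

>>> move_arm:
  increments:
    - [25,0.2,0,-2,0]
    - [25,0.5,0,-5,0]
    - [25,0.8,0,-9,0]
    - [25,1.1,0,-13,0]
    - [25,1.4,0,-16.5,0]
    - [25,1.6,0,-18.5,0]
    - [25,1.6,0,-19.5,0]
    - [25,1.6,0,-20,0]
    - [25,1.6,0,-20,0]
    - [25,1.6,0,-20,0]

```text
clock: 15.75
tcp_pos: [526.2, -8.4, 316.1]
eef_rot: [-1.563, 0.182, -0.196]
contact_force: [0.1, 0.2, -0.8]
gripper_width: 0.335
```

```bash
python3 look.py w10
python3 - <<'E'
from h import *
import pickle
st=r.observe(); print(tool(st,[528.2,-9.1,58]))
p,d=capture("scene"); cv2.imwrite("pics/s10.png",cv2.resize(p[90:270,240:450,::-1],None,fx=3.3,fy=3.3))
E
```

```text
15.75 [526.2  -8.4 316.1] 0.3347933308772053 [ 0.1  0.2 -0.8]
[[0.971, 0.009, 0.238], [-0.238, -0.002, 0.971], [0.009, -1.0, 0.001]]
[ -0.30330627 258.14884062  -0.34425452]
```

View pics/w10.png

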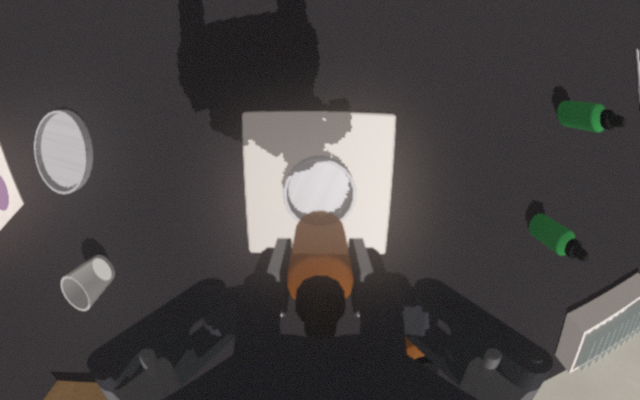

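View pics/s10.png

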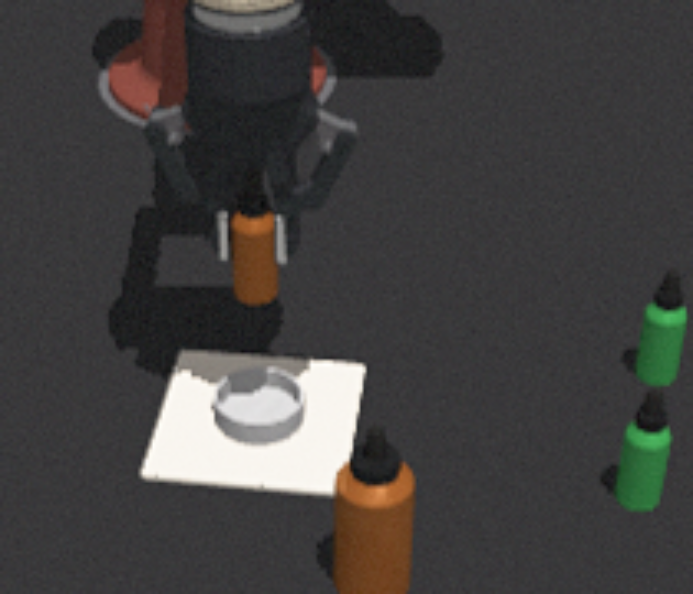

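>>> move_arm:
  increments:
    - [25,-0.1,1,0,0]
    - [25,-0.1,3,0,0]
    - [25,-0.1,5,0,0]
    - [25,-0.1,7,0,0]
    - [25,-0.1,8,0,0]
    - [25,-0.1,8.8,0,0]
    - [25,-0.1,9.2,0,0]
    - [25,-0.1,9.2,0,0]
    - [25,-0.1,9.2,0,0]
    - [25,-0.1,9.2,0,0]

```text
clock: 17.1
tcp_pos: [526.3, -8.4, 224.7]
eef_rot: [-1.563, 0.181, -0.197]
contact_force: [-0.2, 0.2, -0.9]
gripper_width: 0.337
```

```bash
python3 look.py w11
python3 - <<'E'
from h import *
p,d=capture("scene"); cv2.imwrite("pics/s11.png",cv2.resize(p[130:260,260:400,::-1],None,fx=4.5,fy=4.5,interpolation=cv2.INTER_CUBIC))
E
```

```text
17.1 [526.3  -8.4 224.7] 0.33704600603058305 [-0.2  0.2 -0.9]
[[0.971, 0.01, 0.238], [-0.238, -0.002, 0.971], [0.01, -1.0, 0.001]]
```

View pics/w11.png

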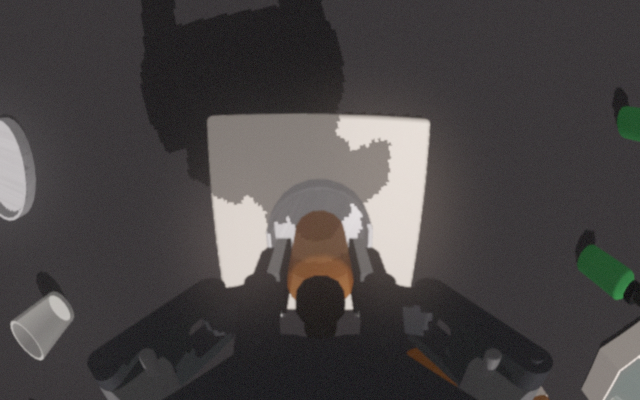

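View pics/s11.png

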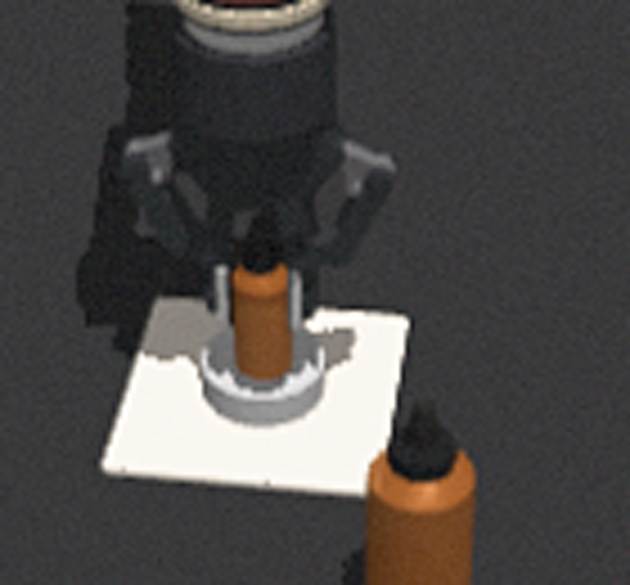

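Run:
```python
from h import *
import pickle
st,p,d=pickle.load(open("w11.pkl","rb"))
for n,uv,z in [("tiletop",(320,115),8),("L",(215,200),8),("R",(425,200),8),("dish near base",(320,180),10),("rimL",(266,240),28),("rimR",(373,240),28),("foot",(320,211),22.8)]: print(n,tool(st,wonz(st,[uv],z)[0]).round(1))
print(tool(st,[528.2,-9.1,12]))
```

```text
tiletop [-6.91e+01  2.16e+02  2.00e-01]
L [-16.1 216.5 -68.4]
R [-16.2 216.6  69.1]
dish near base [-29.7 214.4   0.3]
rimL [  2.6 196.7 -31.8]
rimR [  2.6 196.8  31.8]
foot [-14.1 201.8   0.3]
[-1.72317688e-01  2.12721988e+02 -3.45252208e-01]
```

>>> move_arm:
  increments:
    - [25,0.1,0.2,0,0]
    - [25,0.1,0.4,0,0]
    - [25,0.1,0.6,0,0]
    - [25,0.1,0.75,0,0]
    - [25,0.1,0.9,0,0]
    - [25,0.1,1.0,0,0]
    - [25,0.1,1.05,0,0]
    - [25,0.1,1.1,0,0]
    - [25,0.1,1.1,0,0]
    - [25,0.1,1.1,0,0]

```text
clock: 18.45
tcp_pos: [527.4, -8.7, 213.9]
eef_rot: [-1.563, 0.181, -0.197]
contact_force: [-1.7, 0.0, 2.6]
gripper_width: 0.335
```

The foot has touched at the expected 213.9 mm, with 2.6 N upward. I release slowly, then rise.

>>> move_arm:
  increments:
    - [36,0,0,0,0]
    - [39,0,0,0,0]
    - [44,0,0,0,0]
    - [55,0,0,0,0]
    - [70,0,0,0,0]
    - [85,0,0,0,0]
    - [100,0,0,0,0]
    - [100,0,0,0,0]
    - [100,0,0,0,0]
    - [100,0,0,0,0]

```text
clock: 19.7
tcp_pos: [527.4, -8.7, 213.8]
eef_rot: [-1.563, 0.181, -0.197]
contact_force: [0.9, -0.1, 0.3]
gripper_width: 0.997
```

```bash
python3 look.py w12
```

```text
19.7 [527.4  -8.7 213.8] 0.9970150984815603 [ 0.9 -0.1  0.3]
[[0.971, 0.01, 0.238], [-0.238, -0.002, 0.971], [0.01, -1.0, 0.001]]
```

View pics/w12.png

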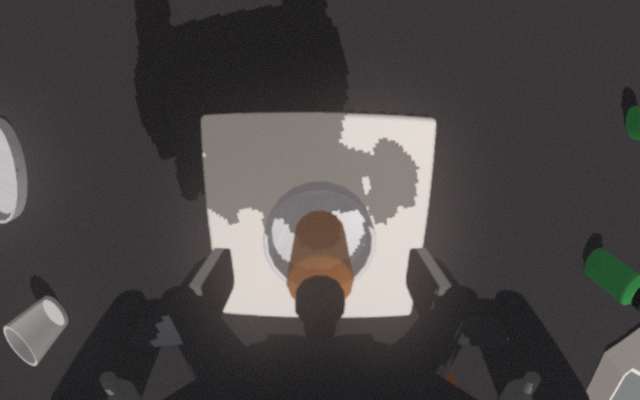

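The bottle stands free between the open fingers, so I rise straight up and then back off in y.

>>> move_arm:
  increments:
    - [100,0,-1,0,0]
    - [100,0,-3,0,0]
    - [100,0,-6,0,0]
    - [100,0,-9,0,0]
    - [100,0,-12,0,0]
    - [100,0,-15,0,0]
    - [100,0,-17,0,0]
    - [100,0,-18,0,0]
    - [100,0,-18,0,0]
    - [100,0,-18,0,0]

```text
clock: 21.0
tcp_pos: [525.4, -8.3, 392.4]
eef_rot: [-1.563, 0.183, -0.195]
contact_force: [0.5, -0.2, -0.5]
gripper_width: 1.0
```

>>> move_arm:
  increments:
    - [100,-2,0,3,0]
    - [100,-4,0,7,0]
    - [100,-6,0,12,0]
    - [100,-8,0,17,0]
    - [100,-10,0,22,0]
    - [100,-10,0,25,0]
    - [100,-10,0,27,0]
    - [100,-10,0,27,0]
    - [100,-10,0,27,0]
    - [100,-10,0,27,0]

```text
clock: 22.25
tcp_pos: [492.7, 276.8, 391.6]
eef_rot: [-1.563, 0.184, -0.196]
contact_force: [0.3, -0.4, -0.8]
gripper_width: 1.0
```

Run:
```python
from h import *
for n,b in (("scene",(120,270,250,450)),("top",(110,260,170,370))):
    p,d=capture(n); np.savez(n+"f.npz",p=p); cv2.imwrite(f"pics/{n}f.png",cv2.resize(p[b[0]:b[1],b[2]:b[3],::-1],None,fx=4,fy=4,interpolation=cv2.INTER_CUBIC))
    H,S,V=cv2.split(cv2.cvtColor(p,cv2.COLOR_RGB2HSV))
    for nm,m,z in (("amber",(H>5)&(H<20)&(S>150)&(V>50),40),("green",(H>50)&(H<80)&(S>150)&(V>50),28)):
        k,l,s,c=cv2.connectedComponentsWithStats(m.astype(np.uint8))
        for i in range(1,k):
            if 100<s[i,4]<1500: print(n,nm,s[i],c[i].round(1),onz(n,*c[i],z).round(1))
    print(n,[proj(n,[528.5,-11,z]) for z in (12,28,68,104)])
print(r.observe()['clock'])
```

```text
scene amber [312 193  13  24 255] [317.8 204.7] [526.1 -11.7  40. ]
scene amber [341 231  25  44 865] [352.8 252.8] [690.9  44.   40. ]
scene amber [413 285  33  23 330] [427.9 298.8] [824.8 161.8  40. ]
scene green [427 220  16  24 125] [434.8 233. ] [640.7 231.2  28. ]
scene [(np.float64(318.5508443787824), np.float64(214.69301634446822)), (np.float64(318.3779170110368), np.float64(209.40342659156633)), (np.float64(317.9310935623591), np.float64(195.73576503923968)), (np.float64(317.5102375080204), np.float64(182.8624072735018))]
top amber [230  95  23  18 140] [243.2 106.3] [798.9 162.3  40. ]
top amber [279 133  22  30 392] [290.4 149.7] [688.6  44.6  40. ]
top green [203 164  18  17 155] [213.1 173.1] [632.5 230.   28. ]
top green [181 217  16  15 150] [188.8 224.8] [507.5 279.7  28. ]
top [(np.float64(313.09425448413936), np.float64(217.6046748690461)), (np.float64(313.0513379105807), np.float64(216.67029056726872)), (np.float64(312.9368621135191), np.float64(214.17791107752552)), (np.float64(312.8240499481334), np.float64(211.72175235735708))]
22.35
```

View pics/scenef.png

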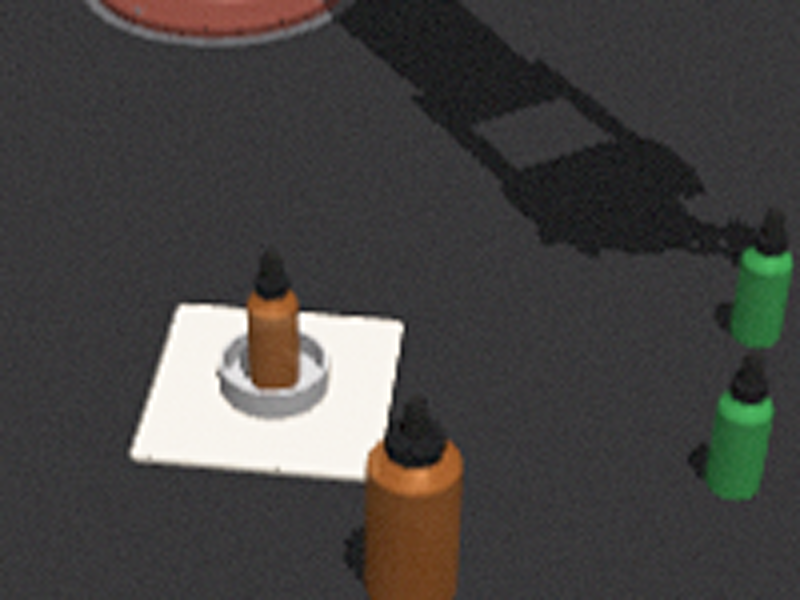

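View pics/topf.png

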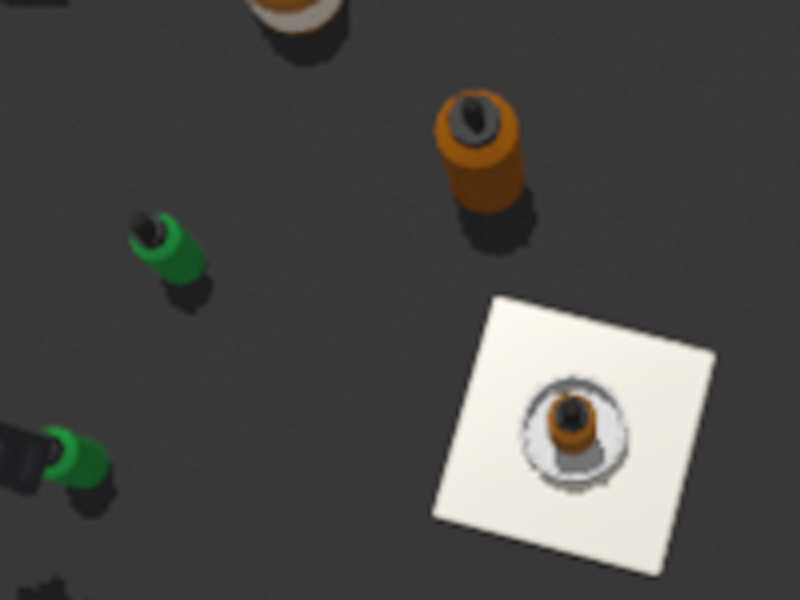

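The bottle stands upright in the middle of the dish, and the dish is centred on the tile. The tall bottle and both greens sit at their original pixels, and the gripper is clear of everything. I hand in the job.

```bash
python3 -c "
from bench import finish_job
print(finish_job())"
```

```text
the job is handed in; nothing more can be done
None
```

I put the small steel dish down in the middle of the white tile, let go of it, then stood the small amber bottle upright in the dish. I handed the job in at about 22 s, with the gripper open and well clear of everything.

- **Dish on the tile:** the wrist camera put the dish centre within about 1 mm of the tile centre after release.
- **Bottle in the dish:** the last scene and top pictures show it upright and about centred. I judged this by eye against the expected pixel positions.
- **Left alone:** the tall bottle and both green look-alikes showed no shift larger than a fraction of a pixel from the first pictures. The one green that the final scene check did not list is visible in both pictures.
- **Forces:** no wrist force reading I took was over about 6 N.
- **Disagreement between cameras:** the scene camera put the tile centre about 5 mm off in y from the other two views. I followed the wrist camera and the top camera.

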